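Press a cutter head home with the ratchet clamp, then free it

TASK

Press the record-cutter head home in its setting fixture: pump the clamp's trigger, full squeezes, until the head sits flush against the end stop and the clamp's spring pad is pushed more than half way in, and let the trigger go so that the ratchet alone holds it. Then press the release plate down and keep it down until the jaw has run all the way back, and let go, leaving the head at the stop. Do not push the head, jaw or pad by hand, and leave the things lying around where they are.

Things in the scene. Friction and masses are not known exactly. Their poses are not given: they have to be found in the camera images.
- fixture: Setting fixture, bolted down: aluminium bed 110 x 354 x 12 mm (y -132 to 222 mm); along its +y: release plate, ratchet clamp head with upright grip and trigger, jaw, cutter head, steel end stop (face at y = 198, 74 mm high). Origin on the table under the trigger's pivot; x across, z up. Dark cheeks x +-22 mm: 90 mm high at y -45 to 33, 64 mm high at y -83 to -45.
- grip_mid (a point): Middle of the fixed black rubber grip, 130 mm above the table, at fixture y = -25 mm. Grip 26 mm across x, 16 mm along y, top 142 mm, foot 80 mm above the table. Above 95 mm only the trigger is near it. The axes of this point are the fixture's.
- trigger_mid (a point): On the trigger's centre line, 55 mm above its pivot (y = 0, 76 mm above the table). Upright steel lever with a black sleeve, 22 mm across x, 12 mm thick, top about 140 mm above the table. At rest it leans away from the grip (this point at fixture y = 16 mm); squeezed to the grip this point is at y = -9. Over grip and trigger here: 55 mm at rest, 30 mm squeezed.
- trigger (a joint): Trigger angle, rad: 0 at rest, 0.47 fully squeezed towards the grip; springs back when let go. Takes 4 to 16 N at its upper part. Each full squeeze (beyond 0.44) with full return moves the jaw on one tooth, 8 mm; a half squeeze gains nothing. When the pad can go in no further the trigger stops half way, which does no harm.
- jaw (a joint): Travel of the ladder bar and jaw towards the end stop, m: 0 fully back (open), 0.070 at most; rests only on teeth, 0.008 apart (a tooth gives about 1 mm under load). A light spring pulls it back (about 0.3 s for the whole way) while the release plate is held down.
- pad (a joint): How far the black spring pad on the front of the jaw (46 x 8 x 36 mm, on a rod) is pushed back towards the jaw, m: 0 free, 0.020 at most; 3 N at 0, 8 N at 0.013. With the head at the stop the teeth leave it at about 0.005 (jaw at 0.047) or 0.013 (jaw at 0.055); 0.013 is wanted and is the most to be had.
- pad_face (a point): Centre of the pad's front face, 37 mm above the table; 122 mm before the end stop's face when the jaw is fully back.
- release_top (a point): Centre of the top of the release plate: ribbed steel, 40 x 30 mm, behind the grip at fixture y about -108 mm, 78 mm above the table; the rear end of the holding pawl's lever. Press it straight down.
- release (a joint): Release lever angle, rad: 0 up, 0.35 fully down (the plate sinks about 12 mm; more than 0.2, about 7 mm, frees the jaw). It takes 2 to 5 N and springs up again, and the jaw then catches on the next tooth.
- cutter_mid (a point): Centre of the loose cutter head, 25 mm above its underside: aluminium block 60 (x) x 80 (y) x 36 mm with a dark top piece, a steel knob and a brass screw, 62 mm high over all, 0.4 kg. It stands on the bed (12 mm above the table) between two guide rails 8 mm high, play 3 mm each side, 8 to 15 mm short of the end stop.
- home (a point): Where cutter_mid is when the head stands flush against the end stop: 40 mm before the stop's face. The axes of this point are those of the fixture.
- puck_mid (a point): Centre of a loose aluminium record weight, 72 mm across, 42 mm high, standing beside the fixture: leave it.
- jar_mid (a point): Centre of a loose white ceramic jar, 60 mm across, 75 mm high, standing beside the fixture: leave it.
- driver_mid (a point): Point on a loose screwdriver 160 mm long lying on the robot's side of the fixture: leave it.
Mind the look-alikes: they are no part of the job. What is shaped like the part that bears cutter_mid but turquoise is not meant.

How it is judged (in metres and radians):
On the way, in this order (a step that is already met when the one before it is completed fails the run):
1. the trigger has been squeezed fully (value of joint trigger above 0.4 rad).
2. the cutter head is home at the stop, the pad is pushed in at least 8 of its 20 mm, and the ratchet holds it with the trigger let go (y of cutter_mid in the frame of home above -0.003 m and value of joint pad above 0.008 m and value of joint trigger below 0.06 rad), for 0.2 s.
3. the release plate is pressed down and the jaw runs fully back (value of joint release above 0.15 rad and value of joint jaw below 0.004 m).
At the end, for the whole second after the job is handed in: The jaw is fully back (within 4 mm), trigger and release plate are at rest, and the cutter head stands still and square (0.04 rad) between the rails with its end within 3 mm of the end stop (value of joint jaw below 0.004 m and value of joint each of trigger, release below 0.06 rad and y of cutter_mid in the frame of home above -0.003 m and distance between cutter_mid and home below 0.006 m and angle between the y axis of cutter_mid and the y axis of home, either way round below 0.04 rad and linear speed of cutter below 0.01 m/s); the robot touches nothing.
It fails at once if the cutter head, the jaw or the pad is pushed by hand (contact force between any of the arm, the fingers and cutter above 1 N or contact force between any of the arm, the fingers and jaw above 1 N).
It fails at once if a thing lying around is moved by more than 30 mm (distance of any of puck_mid, jar_mid, driver_mid from where it was at the start of the episode above 0.03 m).
It also fails if it takes over 70 s, if anything falls off the work surface, if the arm or the gripper's body presses on something with over 40 N, if the wrist force passes 120 N, or if a joint passes its speed limit or range.

ROBOT

A 7-joint arm with a two-finger parallel gripper is mounted at the origin on the work surface. World frame = base frame: x ahead of the robot, y to its left, z up, the work surface at z = 0. Lengths are in m, angles in degrees, forces in N, time in s.
With the tool pointing down it reaches from about 0.35 to 0.9 m from the base axis. Payload 7.2 kg.
Tool frame: the origin (TCP) lies at the very end of the fingers, on their centre line; the grasp point (between the pads) lies env.grasp_offset behind it (env.grasp_offset is the distance from the TCP to the grasp point, in m); z points along the fingers, y is the line along which they close (so a half turn about z gives the same grasp; the last joint's range is limited). The gripper opens to 85 mm and grips with 20 to 120 N. Pads are 22 mm wide; open, the fingers measure 114 mm over their backs; the gripper's body (76 mm by 85 mm) begins 54 mm behind the grasp point. The pads swing forward as they close: fully open they stand 13 mm farther back than shut.
Start: joints at [68.342, 23.554, -0.728, 91.456, 0.321, 64.991, -4.71], TCP at [0.191, -0.595, 0.231] pointing down, gripper open.
Joint ranges: [-169.25, 169.25], [-16.82, 113.86], [-84.01, 82.57], [7.8, 145.47], [-59.2, 239.2], [7.22, 106.19], [-163.78, 163.78]. Speed limits (degrees/s): [136.94, 136.94, 172.46, 172.46, 180, 180, 180].

INTERFACE

Orientations are given as a 3x3 rotation matrix whose columns are the frame's x, y, z axes.
In Python, from plant import env gives the robot as it stands.
- The arm moves only by the tool arm_command, never from a script. Its argument "targets" is a list of rows, each an object with "hand": the opening, from 0 (shut) to 1 (fully open); "dp": the shift along the tool's x, y, z in cm, a list of three; "turn": the turn about the tool's z in degrees. In form: [{"hand": hand, "dp": [x, y, z], "turn": turn}, ...]. A call has 1 to 20 rows; each row shifts and turns the commanded pose from where the row before left it, along the tool's axes as they then stand; what a row does not reach is not made up. A row lasts 1/10 s, in which the tool goes at most 50 mm and 8.59 degrees, less where a joint would pass 70% of its speed; a pose out of reach is approached as far as the arm can. A call with a gripper value outside its range is refused whole. The fingers move at their own pace and stop on an object; "newtons" is the grip in N (left out, the last holds). Time passes only in rows, so rows that do not move let the fingers close. It gives the time, the measured TCP pose, the force, the opening and the grip force at its end, in the units of the state.
- env.state(): the state, without advancing time (a new reading comes with each control period).
- env.capture(name): name is "scene" or "side" or "wrist"; returns a dict with "pixels" (420x560x3 uint8, blue, green, red), "range_z" (420x560 float32, m along the optical axis (not along the pixel's ray), 0 where there is no reading), "intrinsics" (3x3 intrinsics, pixels), "position" and "orientation" of the camera in the world. Camera axes: x right, y down, z forward; pixel columns grow to the right and rows downward; lengths in m; the calibration is good to about 2 mm. A picture is of the moment at which its call begins.
- env.finish_job(): hands the job in; it is judged then, once.
The state is a dict: "time_s": time; "q": joint angles; "joint_vel": joint speeds; "joint_torque": joint torques, N m; "tcp_pos": TCP position; "tcp_rot": TCP orientation; "force": force on the tool from outside, world axes, zero at the start; "wrist_torque": the same for the moment, N m; "opening": opening from 0.0 (shut) to 1.0 (fully open); "gripper_force": force on a finger pad.
Only numpy, scipy, OpenCV 4.12 (cv2) and the standard library are available. Lean on these libraries where they do the work, as an engineer would, in place of code of your own. Each camera call takes 0.05 s, during which the arm holds its last target. There are 200 camera calls.

## Working session

There is one attempt and no reset: what is moved stays moved. The work goes in short steps, Python scripts to look and compute and a tool call to move; the robot and the scene stay as the last step left them, time stands still between calls to the robot, and variables do not carry over. Pictures are saved under pics/ and viewed, at most 10 in all, crops included, and the job is handed in when it is done.

Besides the shell and the picture viewer there is one more tool, called after "Request:" as name(argument=value, ...) on one line, values as JSON. arm_command: Moves the arm, as the interface text tells. Its arguments: {"type":"object","properties":{"targets":{"type":"array"},"newtons":{"type":"number"}},"required":["targets"]}

```bash
mkdir -p pics; cat > h.py <<'E'
import numpy as np, cv2
from plant import env
def pts(c):
    K=c["intrinsics"];z=c["range_z"];v,u=np.indices(z.shape)
    p=np.stack([(u-K[0,2])/K[0,0]*z,(v-K[1,2])/K[1,1]*z,z],-1)
    return p@np.array(c["orientation"]).T+np.array(c["position"])
E
python3 - <<'E'
from h import *
s=env.state();print({k:np.round(s[k],3).tolist() for k in s});print(env.grasp_offset)
for n in("scene","side"):
    c=env.capture(n);cv2.imwrite(f"pics/{n}0.png",c["pixels"]);np.savez(f"{n}0.npz",**c)
    print(n,c["position"],np.round(c["orientation"],3).tolist())
E
```

```text
{'time_s': 0.0, 'q': [68.343, 23.6, -0.729, 91.503, 0.322, 64.99, -4.71], 'joint_vel': [-0.099, -0.016, 0.048, -0.01, 0.091, -0.076, 0.069], 'joint_torque': [-0.0, -60.063, 0.682, -29.941, 0.014, 0.011, -0.0], 'tcp_pos': [0.19, -0.595, 0.23], 'tcp_rot': [[0.952, 0.305, -0.001], [0.305, -0.952, 0.001], [-0.0, -0.002, -1.0]], 'force': [-0.672, 0.65, 1.374], 'wrist_torque': [-0.022, -0.034, -0.042], 'gripper_force': 0.0, 'opening': 1.002}
0.0187
scene [0.86861947 0.57956871 0.64168207] [[-0.839, 0.35, -0.417], [0.545, 0.547, -0.635], [0.006, -0.76, -0.65]]
side [0.04038634 0.53635175 0.70634502] [[-0.66, -0.52, 0.541], [-0.751, 0.436, -0.497], [0.022, -0.734, -0.679]]
```

View pics/scene0.png

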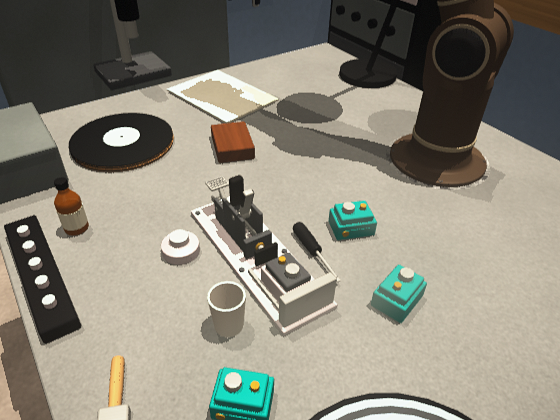

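View pics/side0.png

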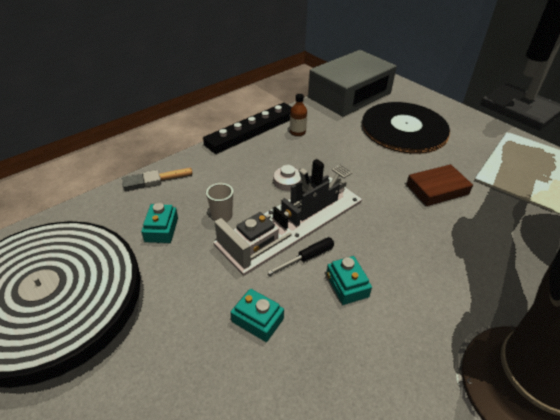

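The scene view shows the fixture from the release plate (216,184), through grip (237,190), trigger (257,215), and grey head (283,268), to the end stop (307,295). Cutter look-alikes are the turquoise blocks at (352,218), (399,290) and (243,395); I choose the grey one, which stands on the bed. Grip and trigger have no look-alike on the bed. The puck is at (180,247), the jar at (227,308) and the driver at (310,245).

```bash
cat > m.py <<'E'
from h import *
allb=[]
C={n:dict(np.load(f"{n}0.npz")) for n in("scene","side")}
P={n:pts(C[n]) for n in C}
for n,(u0,u1,v0,v1) in dict(scene=(185,345,170,335),side=(205,370,155,272)).items():
    p=P[n];m=np.zeros(p.shape[:2],bool);m[v0:v1,u0:u1]=1
    z=p[...,2]; m&=(abs(z-.012)<.005)&(C[n]["pixels"].min(-1)>90)
    k,l,st,ce=cv2.connectedComponentsWithStats(m.astype(np.uint8));print(n,sorted(st[1:,4])[-4:])
    i=st[1:,4].argsort()[::-1][:5]+1
    m=np.isin(l,[j for j in i if st[j,4]>25])
    q=p[m];allb.append(q[:,:2]);print(cv2.minAreaRect(q[:,:2].astype(np.float32)*1000), q[:,2].mean())
    tb=z[v0:v1,u0:u1];print("table z",np.median(p[340:400,300:330,2]) if n=="scene" else np.median(p[330:360,150:200,2]))
print(cv2.minAreaRect(np.vstack(allb).astype(np.float32)*1000))
for n,u,v in[("scene",216,184),("scene",237,182),("scene",283,268),("scene",307,285),("scene",180,238),("scene",227,290),("scene",303,235),("side",342,171),("side",318,163)]:
    print(n,u,v,np.round(P[n][v,u],3))
c=C["scene"]["pixels"][160:340,170:350];cv2.imwrite("pics/crop.png",cv2.resize(c,None,fx=3.3,fy=3.3,interpolation=2))
E
python3 m.py
```

```text
scene [np.int32(91), np.int32(109), np.int32(141), np.int32(2505)]
((553.5689697265625, 51.5418701171875), (353.8348083496094, 235.51974487304688), 79.86331939697266) 0.011476907193283812
table z -0.0004341954859219954
side [np.int32(18), np.int32(37), np.int32(79), np.int32(1689)]
((523.3209838867188, 47.97752380371094), (353.5650634765625, 153.394775390625), 89.86986541748047) 0.00974784706237761
table z -0.0023963257811066563
((552.312255859375, 47.091217041015625), (363.6147766113281, 236.42727661132812), 79.86331939697266)
scene 216 184 [ 0.545 -0.104  0.076]
scene 237 182 [ 0.544 -0.017  0.136]
scene 283 268 [0.552 0.143 0.06 ]
scene 307 285 [0.548 0.204 0.073]
scene 180 238 [ 0.659 -0.036  0.041]
scene 227 290 [0.654 0.134 0.06 ]
scene 303 235 [0.451 0.065 0.023]
side 342 171 [ 0.539 -0.106  0.073]
side 318 163 [ 0.537 -0.017  0.142]
```

View pics/crop.png

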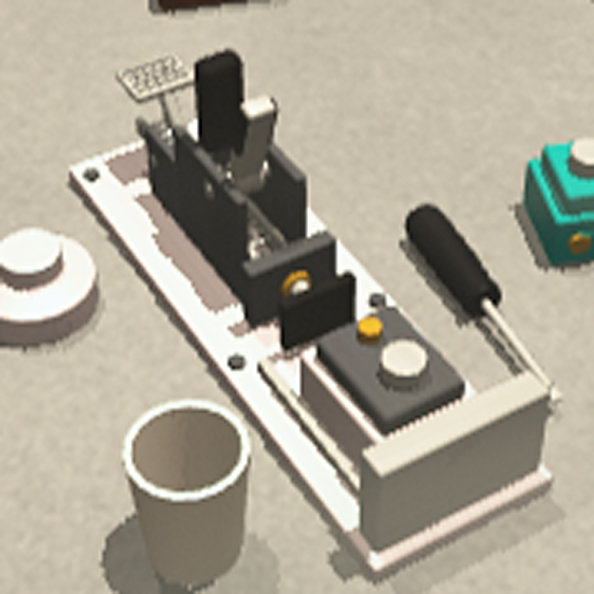

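The crop confirms the parts: release plate (155,78), black grip (220,95), steel trigger (255,140), jaw with pad (318,310), grey cutter head (390,370), and end stop (455,455). Next I refine the fixture frame.

```bash
cat > m2.py <<'E'
from m import C,P
from h import *
print("----")
c0=np.array([.545,.0])
for n in C:
    p=P[n];z=p[...,2]
    # features inside fixture surroundings
    box=(abs(p[...,0]-.545)<.075)&(p[...,1]>-.16)&(p[...,1]<.26)
    m=box&(abs(z-.011)<.0045)&(C[n]["pixels"].min(-1)>(90 if n=="scene" else 60))
    k,l,st,ce=cv2.connectedComponentsWithStats(m.astype(np.uint8));m=l==st[1:,4].argmax()+1
    r=cv2.minAreaRect(p[m][:,:2].astype(np.float32)*1000);print(n,"bed",np.round(r[0]),np.round(r[1]),round(r[2],2))
    for nm,zl,zh,yl,yh in[("stop",.068,.080,.185,.235),("grip",.125,.146,-.05,.0),("trig",.125,.146,.0,.05),("plate",.07,.083,-.14,-.08)]:
        q=p[box&(z>zl)&(z<zh)&(p[...,1]>yl)&(p[...,1]<yh)]
        if len(q)>5:
            r=cv2.minAreaRect(q[:,:2].astype(np.float32)*1000);print(nm,len(q),np.round(q.mean(0),3),np.round(r[0]),np.round(r[1]),round(r[2],1),"zmax",np.round(np.percentile(q[:,2],95),3))
E
python3 m2.py | sed '1,/----/d'
```

```text
scene bed [547.  48.] [355. 110.] 89.08
stop 649 [0.552 0.21  0.073] [549. 209.] [ 20. 100.] 88.5 zmax 0.075
grip 157 [ 0.546 -0.019  0.135] [544. -21.] [16. 27.] 85.3 zmax 0.142
trig 104 [0.547 0.023 0.135] [545.  21.] [11. 22.] 84.6 zmax 0.14
plate 218 [ 0.544 -0.103  0.076] [ 543. -104.] [33. 40.] 89.8 zmax 0.079
side bed [543.  48.] [355. 113.] 88.57
stop 346 [0.544 0.211 0.071] [546. 210.] [ 19. 101.] 88.9 zmax 0.073
grip 102 [ 0.539 -0.019  0.134] [542. -21.] [26. 17.] 3.5 zmax 0.14
trig 60 [0.54  0.023 0.134] [542.  22.] [21. 12.] 1.0 zmax 0.138
plate 156 [ 0.539 -0.103  0.074] [ 541. -105.] [31. 41.] 88.4 zmax 0.077
```

Fixture origin is about (0.544, 0.0035) with yaw about -1°; sizes and heights match the description. First I turn, then travel over the grip.

Request:
arm_command(targets=[{"hand":1,"dp":[0,0,0],"turn":6.3},{"hand":1,"dp":[0,0,0],"turn":6.3},{"hand":1,"dp":[0,0,0],"turn":6.2},{"hand":1,"dp":[0,0,0],"turn":0}], newtons=40)

```text
time_s: 0.5
tcp_pos: [0.1905, -0.595, 0.2308]
tcp_rot: [[1.0, -0.02, -0.0], [-0.02, -1.0, 0.001], [-0.0, -0.001, -1.0]]
force: [-0.4, 0.6, -0.4]
opening: 0.998
gripper_force: 0.0
```

Request:
arm_command(targets=[{"hand":1,"dp":[1.72,-2.96,0],"turn":0},{"hand":1,"dp":[1.72,-2.96,0],"turn":0},{"hand":1,"dp":[1.72,-2.96,0],"turn":0},{"hand":1,"dp":[1.72,-2.96,0],"turn":0},{"hand":1,"dp":[1.72,-2.96,0],"turn":0},{"hand":1,"dp":[1.72,-2.96,0],"turn":0},{"hand":1,"dp":[1.72,-2.96,0],"turn":0},{"hand":1,"dp":[1.72,-2.96,0],"turn":0},{"hand":1,"dp":[1.72,-2.96,0],"turn":0},{"hand":1,"dp":[1.72,-2.96,0],"turn":0},{"hand":1,"dp":[1.72,-2.96,0],"turn":0},{"hand":1,"dp":[1.72,-2.96,0],"turn":0},{"hand":1,"dp":[1.72,-2.96,0],"turn":0},{"hand":1,"dp":[1.72,-2.96,0],"turn":0},{"hand":1,"dp":[1.72,-2.96,0],"turn":0},{"hand":1,"dp":[1.72,-2.96,0],"turn":0},{"hand":1,"dp":[1.72,-2.96,0],"turn":0},{"hand":1,"dp":[1.72,-2.96,0],"turn":0},{"hand":1,"dp":[1.72,-2.96,0],"turn":0},{"hand":1,"dp":[1.72,-2.96,0],"turn":0}])

```text
time_s: 2.5
tcp_pos: [0.5458, -0.0085, 0.2312]
tcp_rot: [[1.0, -0.015, -0.0], [-0.015, -1.0, -0.0], [-0.0, 0.0, -1.0]]
force: [0.5, -0.2, 0.8]
opening: 1.001
gripper_force: 0.0
```

Request:
arm_command(targets=[{"hand":1,"dp":[0,0,0],"turn":0},{"hand":1,"dp":[0,0,0],"turn":0}])

```text
time_s: 2.7
tcp_pos: [0.5452, -0.0091, 0.2308]
tcp_rot: [[1.0, -0.014, -0.001], [-0.014, -1.0, -0.0], [-0.001, 0.0, -1.0]]
force: [-0.1, 0.1, 0.1]
opening: 1.001
gripper_force: 0.0
```

Request:
arm_command(targets=[{"hand":1,"dp":[-0.1,0,2.1],"turn":0.2},{"hand":1,"dp":[0,0,2.1],"turn":0},{"hand":1,"dp":[0,0,2.1],"turn":0},{"hand":1,"dp":[0,0,2.1],"turn":0},{"hand":1,"dp":[0,0,2.1],"turn":0},{"hand":1,"dp":[0,0,2.1],"turn":0},{"hand":1,"dp":[0,0,0],"turn":0},{"hand":1,"dp":[0,0,0],"turn":0}])

```text
time_s: 3.5
tcp_pos: [0.544, -0.0108, 0.1056]
tcp_rot: [[1.0, -0.022, -0.001], [-0.022, -1.0, -0.0], [-0.001, 0.0, -1.0]]
force: [0.1, 1.0, 0.3]
opening: 0.997
gripper_force: 0.0
```

```bash
python3 - <<'E'
from h import *
c=env.capture("scene");cv2.imwrite("pics/s1.png",cv2.resize(c["pixels"][90:310,140:360],None,fx=2.7,fy=2.7))
E
```

```text
(no output)
```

View pics/s1.png

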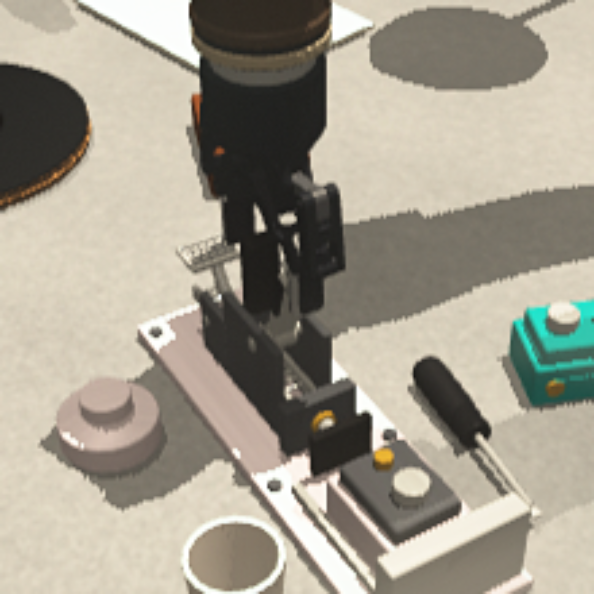

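The fingers straddle grip and trigger, rear finger (237,225), front finger (320,240). First squeeze:

Request:
arm_command(targets=[{"hand":0.6,"dp":[0,0.2,0],"turn":0},{"hand":0.2,"dp":[0,0.2,0],"turn":0},{"hand":0.2,"dp":[0,0,0],"turn":0},{"hand":0.2,"dp":[0,0,0],"turn":0},{"hand":0.2,"dp":[0,0,0],"turn":0},{"hand":0.2,"dp":[0,0,0],"turn":0},{"hand":0.2,"dp":[0,0,0],"turn":0},{"hand":0.2,"dp":[0,0,0],"turn":0}])

```text
time_s: 4.35
tcp_pos: [0.5453, -0.017, 0.1078]
tcp_rot: [[1.0, -0.025, 0.003], [-0.025, -1.0, -0.003], [0.003, 0.003, -1.0]]
force: [-5.0, -9.1, 19.7]
opening: 0.368
gripper_force: 45.3
```

Request:
arm_command(targets=[{"hand":1,"dp":[0,-0.2,0],"turn":0},{"hand":1,"dp":[0,-0.2,0],"turn":0},{"hand":1,"dp":[0,0,0],"turn":0},{"hand":1,"dp":[0,0,0],"turn":0},{"hand":1,"dp":[0,0,0],"turn":0},{"hand":1,"dp":[0,0,0],"turn":0}])

```text
time_s: 4.95
tcp_pos: [0.5442, -0.0097, 0.1051]
tcp_rot: [[1.0, -0.022, -0.0], [-0.022, -1.0, -0.0], [-0.0, 0.0, -1.0]]
force: [0.1, 0.6, 0.7]
opening: 1.005
gripper_force: 0.0
```

```bash
cat > j.py <<'E'
from h import *
def meas(c):
    p=pts(c);a=np.radians(1.0);d=p[...,:2]-[.544,.0035]
    fx=d[...,0]*np.cos(a)-d[...,1]*np.sin(a);fy=d[...,0]*np.sin(a)+d[...,1]*np.cos(a)
    z=p[...,2];pix=c["pixels"].astype(int)
    dark=pix.max(-1)<70
    o={}
    m=(abs(fx)<.02)&(z>.040)&(z<.0575)&(fy>.06)&(fy<.155)&dark
    o["pad/headtop dark hist"]=np.histogram(fy[m],np.arange(.06,.156,.004))[0].tolist()
    m=(abs(fx)<.025)&(z>.066)&(fy>.09)&(fy<.19)
    if m.sum():o["knob"]=(m.sum(),np.round([fx[m].mean(),np.median(fy[m])],4))
    m=(abs(fx)<.02)&(z>.12)&(z<.145)&(fy>-.003)&(fy<.06)
    if m.sum():o["trig y"]=(m.sum(),np.round(np.median(fy[m]),4))
    g=(abs(fx)<.033)&(z>.052)&(z<.07)&(fy>.10)&(fy<.197)
    if g.sum():o["head top fy"]=np.round(np.percentile(fy[g],[2,98]),4)
    g=(abs(fx)<.018)&(z>.030)&(z<.054)&(fy>.055)&(fy<.13)&dark
    if g.sum():o["padface fy med/max"]=(g.sum(),np.round(np.percentile(fy[g],[50,90]),4))
    return o
if __name__=="__main__":
    print("start",meas(dict(np.load("scene0.npz"))))
    print("now",meas(env.capture("scene")))
E
python3 j.py
```

```text
start {'pad/headtop dark hist': [0, 0, 0, 10, 40, 114, 1, 0, 0, 0, 0, 0, 0, 0, 0, 0, 0, 0, 0, 0, 0, 0, 0], 'knob': (np.int64(193), array([0.0017, 0.1576])), 'trig y': (np.int64(121), np.float64(0.0194)), 'head top fy': array([0.1154, 0.1794]), 'padface fy med/max': (np.int64(199), array([0.0814, 0.0826]))}
now {'pad/headtop dark hist': [101, 0, 0, 0, 0, 10, 43, 113, 0, 0, 0, 0, 0, 0, 0, 0, 0, 0, 0, 0, 0, 0, 0], 'knob': (np.int64(193), array([0.0017, 0.1576])), 'trig y': (np.int64(176), np.float64(0.0378)), 'head top fy': array([0.116 , 0.1793]), 'padface fy med/max': (np.int64(281), array([0.0884, 0.0902]))}
```

One tooth gained per squeeze. Seven in all should give 0.055, so six more.

Request:
arm_command(targets=[{"hand":0.6,"dp":[0,0.2,0],"turn":0},{"hand":0.2,"dp":[0,0.2,0],"turn":0},{"hand":0.2,"dp":[0,0,0],"turn":0},{"hand":0.2,"dp":[0,0,0],"turn":0},{"hand":0.2,"dp":[0,0,0],"turn":0},{"hand":0.2,"dp":[0,0,0],"turn":0},{"hand":1,"dp":[0,-0.2,0],"turn":0},{"hand":1,"dp":[0,-0.2,0],"turn":0},{"hand":1,"dp":[0,0,0],"turn":0},{"hand":1,"dp":[0,0,0],"turn":0},{"hand":0.6,"dp":[0,0.2,0],"turn":0},{"hand":0.2,"dp":[0,0.2,0],"turn":0},{"hand":0.2,"dp":[0,0,0],"turn":0},{"hand":0.2,"dp":[0,0,0],"turn":0},{"hand":0.2,"dp":[0,0,0],"turn":0},{"hand":0.2,"dp":[0,0,0],"turn":0},{"hand":1,"dp":[0,-0.2,0],"turn":0},{"hand":1,"dp":[0,-0.2,0],"turn":0},{"hand":1,"dp":[0,0,0],"turn":0},{"hand":1,"dp":[0,0,0],"turn":0}])

```text
time_s: 7.0
tcp_pos: [0.5441, -0.0096, 0.1049]
tcp_rot: [[1.0, -0.021, -0.001], [-0.021, -1.0, -0.0], [-0.001, 0.0, -1.0]]
force: [1.0, -0.7, -0.5]
opening: 0.996
gripper_force: 0.0
```

```bash
python3 j.py|tail -1
```

```text
now {'pad/headtop dark hist': [0, 0, 0, 5, 101, 0, 0, 0, 0, 10, 42, 59, 0, 0, 0, 0, 0, 0, 0, 0, 0, 0, 0], 'knob': (np.int64(195), array([0.0027, 0.1605])), 'trig y': (np.int64(177), np.float64(0.0377)), 'head top fy': array([0.1017, 0.1821]), 'padface fy med/max': (np.int64(165), array([0.0781, 0.1054]))}
```

Jaw is at three teeth (0.024) and the head is starting to move. Next two squeezes.

Request:
arm_command(targets=[{"hand":0.6,"dp":[0,0.2,0],"turn":0},{"hand":0.2,"dp":[0,0.2,0],"turn":0},{"hand":0.2,"dp":[0,0,0],"turn":0},{"hand":0.2,"dp":[0,0,0],"turn":0},{"hand":0.2,"dp":[0,0,0],"turn":0},{"hand":0.2,"dp":[0,0,0],"turn":0},{"hand":1,"dp":[0,-0.2,0],"turn":0},{"hand":1,"dp":[0,-0.2,0],"turn":0},{"hand":1,"dp":[0,0,0],"turn":0},{"hand":1,"dp":[0,0,0],"turn":0},{"hand":0.6,"dp":[0,0.2,0],"turn":0},{"hand":0.2,"dp":[0,0.2,0],"turn":0},{"hand":0.2,"dp":[0,0,0],"turn":0},{"hand":0.2,"dp":[0,0,0],"turn":0},{"hand":0.2,"dp":[0,0,0],"turn":0},{"hand":0.2,"dp":[0,0,0],"turn":0},{"hand":1,"dp":[0,-0.2,0],"turn":0},{"hand":1,"dp":[0,-0.2,0],"turn":0},{"hand":1,"dp":[0,0,0],"turn":0},{"hand":1,"dp":[0,0,0],"turn":0}])

```text
time_s: 9.05
tcp_pos: [0.5441, -0.0097, 0.105]
tcp_rot: [[1.0, -0.022, -0.001], [-0.022, -1.0, -0.0], [-0.001, 0.0, -1.0]]
force: [0.0, 0.5, 0.4]
opening: 1.001
gripper_force: 0.0
```

Request:
arm_command(targets=[{"hand":0.6,"dp":[0,0.2,0],"turn":0},{"hand":0.2,"dp":[0,0.2,0],"turn":0},{"hand":0.2,"dp":[0,0,0],"turn":0},{"hand":0.2,"dp":[0,0,0],"turn":0},{"hand":0.2,"dp":[0,0,0],"turn":0},{"hand":0.2,"dp":[0,0,0],"turn":0},{"hand":0.2,"dp":[0,0,0],"turn":0},{"hand":1,"dp":[0,-0.2,0],"turn":0},{"hand":1,"dp":[0,-0.2,0],"turn":0},{"hand":1,"dp":[0,0,0],"turn":0},{"hand":1,"dp":[0,0,0],"turn":0},{"hand":1,"dp":[0,0,0],"turn":0}])

```text
time_s: 10.25
tcp_pos: [0.5442, -0.0097, 0.105]
tcp_rot: [[1.0, -0.022, -0.001], [-0.022, -1.0, -0.0], [-0.001, 0.0, -1.0]]
force: [0.1, -0.2, -0.4]
opening: 1.003
gripper_force: 0.0
```

```bash
python3 j.py|tail -1
```

```text
now {'pad/headtop dark hist': [0, 0, 0, 0, 0, 0, 0, 0, 0, 19, 77, 0, 24, 53, 4, 0, 0, 0, 0, 0, 0, 0, 0], 'knob': (np.int64(201), array([0.0027, 0.1678])), 'trig y': (np.int64(184), np.float64(0.0376)), 'head top fy': array([0.1006, 0.1871]), 'padface fy med/max': (np.int64(104), array([0.1014, 0.115 ]))}
```

Request:
arm_command(targets=[{"hand":0.6,"dp":[0,0.2,0],"turn":0},{"hand":0.2,"dp":[0,0.2,0],"turn":0},{"hand":0.2,"dp":[0,0,0],"turn":0},{"hand":0.2,"dp":[0,0,0],"turn":0},{"hand":0.2,"dp":[0,0,0],"turn":0},{"hand":0.2,"dp":[0,0,0],"turn":0},{"hand":0.2,"dp":[0,0,0],"turn":0},{"hand":0.2,"dp":[0,0,0],"turn":0}])

```text
time_s: 11.1
tcp_pos: [0.5452, -0.0155, 0.1073]
tcp_rot: [[1.0, -0.024, 0.002], [-0.024, -1.0, -0.002], [0.002, 0.002, -1.0]]
force: [-3.8, -5.2, 19.0]
opening: 0.403
gripper_force: 39.3
```

Request:
arm_command(targets=[{"hand":1,"dp":[0,-0.2,0],"turn":0},{"hand":1,"dp":[0,-0.2,0],"turn":0},{"hand":1,"dp":[0,0,0],"turn":0},{"hand":1,"dp":[0,0,0],"turn":0},{"hand":1,"dp":[0,0,0],"turn":0},{"hand":1,"dp":[0,0,0],"turn":0}])

```text
time_s: 11.7
tcp_pos: [0.5443, -0.01, 0.1052]
tcp_rot: [[1.0, -0.022, -0.0], [-0.022, -1.0, -0.0], [-0.0, 0.0, -1.0]]
force: [-0.4, 0.0, -0.1]
opening: 1.002
gripper_force: 0.0
```

```bash
python3 j.py|tail -1;python3 - <<'E'
from h import *
c=env.capture("scene");cv2.imwrite("pics/s2.png",cv2.resize(c["pixels"][180:330,200:350],None,fx=4,fy=4))
E
```

```text
now {'pad/headtop dark hist': [0, 0, 0, 0, 0, 0, 0, 0, 0, 11, 83, 0, 29, 48, 6, 0, 0, 0, 0, 0, 0, 0, 0], 'knob': (np.int64(201), array([0.0026, 0.1684])), 'trig y': (np.int64(177), np.float64(0.0376)), 'head top fy': array([0.1006, 0.1869]), 'padface fy med/max': (np.int64(95), array([0.1013, 0.1151]))}
```

View pics/s2.png

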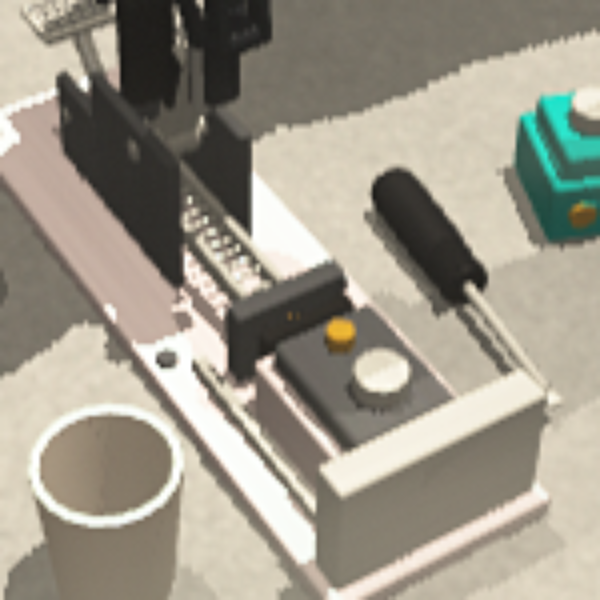

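The image shows jaw (285,305) against the head (370,360), which is flush at the stop. The jaw readings say six teeth: the last squeeze, at 34 mm opening, stopped short under the higher load. I repeat it with a firmer grip, backing off slightly along z as the pads swing forward.

Request:
arm_command(targets=[{"hand":0.6,"dp":[0,0.3,-0.1],"turn":0},{"hand":0.2,"dp":[0,0.2,-0.2],"turn":0},{"hand":0.2,"dp":[0,0,0],"turn":0},{"hand":0.2,"dp":[0,0,0],"turn":0},{"hand":0.2,"dp":[0,0,0],"turn":0},{"hand":0.2,"dp":[0,0,0],"turn":0},{"hand":0.2,"dp":[0,0,0],"turn":0},{"hand":0.2,"dp":[0,0,0],"turn":0}], newtons=80)

```text
time_s: 12.6
tcp_pos: [0.5454, -0.0178, 0.1112]
tcp_rot: [[1.0, -0.026, 0.003], [-0.026, -1.0, -0.003], [0.003, 0.003, -1.0]]
force: [-7.2, -9.6, 24.0]
opening: 0.343
gripper_force: 82.4
```

Request:
arm_command(targets=[{"hand":1,"dp":[0,-0.3,0.1],"turn":0},{"hand":1,"dp":[0,-0.2,0.2],"turn":0},{"hand":1,"dp":[0,0,0],"turn":0},{"hand":1,"dp":[0,0,0],"turn":0},{"hand":1,"dp":[0,0,0],"turn":0},{"hand":1,"dp":[0,0,0],"turn":0}])

```text
time_s: 13.2
tcp_pos: [0.5442, -0.0097, 0.1051]
tcp_rot: [[1.0, -0.022, -0.0], [-0.022, -1.0, -0.0], [-0.0, 0.0, -1.0]]
force: [-0.3, -0.2, -0.2]
opening: 1.003
gripper_force: 0.0
```

```bash
python3 j.py|tail -1
```

```text
now {'pad/headtop dark hist': [0, 0, 0, 0, 0, 0, 0, 0, 0, 13, 82, 1, 28, 49, 7, 0, 0, 0, 0, 0, 0, 0, 0], 'knob': (np.int64(198), array([0.0026, 0.1684])), 'trig y': (np.int64(182), np.float64(0.0375)), 'head top fy': array([0.1006, 0.1871]), 'padface fy med/max': (np.int64(106), array([0.1015, 0.1149]))}
```

```bash
cat > k.py <<'E'
from h import *
def go(tag,c):
    p=pts(c);a=np.radians(1.0);d=p[...,:2]-[.544,.0035]
    fx=d[...,0]*np.cos(a)-d[...,1]*np.sin(a);fy=d[...,0]*np.sin(a)+d[...,1]*np.cos(a);z=p[...,2]
    m=(abs(fx)<.03)&(z>.045)&(fy>.034)&(fy<.125)
    print(tag)
    for zl in np.arange(.045,.075,.003):
        q=fy[m&(z>=zl)&(z<zl+.003)]
        print("  z%.3f"%zl,np.histogram(q,np.arange(.034,.126,.004))[0].tolist())
if __name__=="__main__":
    go("start",dict(np.load("scene0.npz")));go("now",env.capture("scene"))
E
python3 k.py
python3 - <<'E'
from h import *
for n in("scene","side"):
    c=env.capture(n)["pixels"]; c=c[195:295,235:335] if n=="scene" else c[180:270,210:330]
    cv2.imwrite(f"pics/{n}3.png",cv2.resize(c,None,fx=5.5,fy=5.5,interpolation=2))
E
```

```text
start
  z0.045 [0, 0, 1, 1, 16, 14, 1, 0, 0, 0, 0, 21, 4, 0, 0, 0, 0, 0, 7, 4, 5, 6]
  z0.048 [0, 0, 2, 1, 25, 11, 0, 0, 0, 0, 0, 18, 8, 0, 0, 0, 0, 0, 0, 3, 0, 2]
  z0.051 [0, 0, 0, 2, 23, 7, 0, 0, 0, 1, 15, 28, 11, 0, 0, 0, 0, 0, 0, 0, 0, 1]
  z0.054 [0, 4, 21, 20, 37, 7, 0, 0, 0, 0, 16, 25, 4, 0, 0, 0, 0, 0, 0, 0, 1, 3]
  z0.057 [0, 0, 17, 29, 24, 4, 0, 0, 0, 0, 0, 0, 0, 0, 0, 0, 0, 0, 0, 1, 9, 2]
  z0.060 [0, 0, 0, 0, 0, 0, 0, 0, 0, 0, 0, 0, 0, 0, 0, 0, 0, 0, 0, 1, 32, 29]
  z0.063 [0, 0, 0, 0, 0, 0, 0, 0, 0, 0, 0, 0, 0, 0, 0, 0, 0, 0, 0, 0, 0, 2]
  z0.066 [0, 0, 0, 0, 0, 0, 0, 0, 0, 0, 0, 0, 0, 0, 0, 0, 0, 0, 0, 0, 0, 0]
  z0.069 [0, 0, 0, 0, 0, 0, 0, 0, 0, 0, 0, 0, 0, 0, 0, 0, 0, 0, 0, 0, 0, 0]
  z0.072 [0, 0, 0, 0, 0, 0, 0, 0, 0, 0, 0, 0, 0, 0, 0, 0, 0, 0, 0, 0, 0, 0]
now
  z0.045 [0, 0, 0, 0, 0, 0, 0, 0, 0, 0, 0, 0, 0, 0, 1, 2, 30, 2, 0, 2, 2, 5]
  z0.048 [0, 0, 0, 0, 0, 0, 0, 0, 0, 0, 0, 0, 0, 0, 2, 1, 31, 1, 0, 2, 11, 2]
  z0.051 [0, 0, 0, 0, 0, 0, 0, 0, 0, 0, 0, 0, 0, 0, 1, 0, 27, 4, 7, 22, 25, 0]
  z0.054 [0, 0, 0, 0, 0, 0, 0, 0, 0, 0, 0, 0, 0, 5, 14, 15, 44, 4, 4, 26, 19, 0]
  z0.057 [0, 0, 0, 0, 0, 0, 0, 0, 0, 0, 0, 0, 0, 0, 31, 38, 27, 1, 0, 0, 0, 0]
  z0.060 [0, 0, 0, 0, 0, 0, 0, 0, 0, 0, 0, 0, 0, 0, 0, 0, 0, 0, 0, 0, 0, 0]
  z0.063 [0, 0, 0, 0, 0, 0, 0, 0, 0, 0, 0, 0, 0, 0, 0, 0, 0, 0, 0, 0, 0, 0]
  z0.066 [0, 0, 0, 0, 0, 0, 0, 0, 0, 0, 0, 0, 0, 0, 0, 0, 0, 0, 0, 0, 0, 0]
  z0.069 [0, 0, 0, 0, 0, 0, 0, 0, 0, 0, 0, 0, 0, 0, 0, 0, 0, 0, 0, 0, 0, 0]
  z0.072 [0, 0, 0, 0, 0, 0, 0, 0, 0, 0, 0, 0, 0, 0, 0, 0, 0, 0, 0, 0, 0, 0]
```

View pics/side3.png

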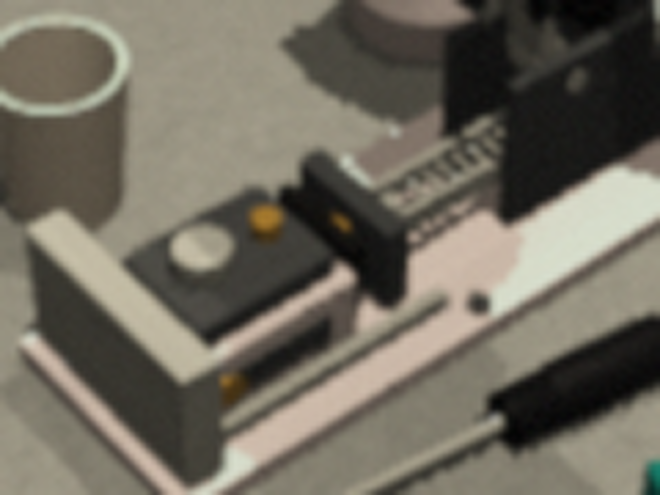

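The side view shows jaw (340,230) behind the pad with the head (235,250) flush on the stop at (130,330). Comparing start and now, the jaw moved 47 mm but the pad only 34 mm, so the pad is in by about 13 mm. The jaw must have started one tooth forward: the head already moved at the third squeeze, which fits only that. It is now at 0.055, the wanted setting, and extra squeezes gain nothing. I lift off, close the hand and go over the release plate.

Request:
arm_command(targets=[{"hand":1,"dp":[0,0,-2],"turn":0},{"hand":1,"dp":[0,0,-2],"turn":0},{"hand":1,"dp":[0,0,-2],"turn":0},{"hand":1,"dp":[0,0,-2],"turn":0},{"hand":0,"dp":[0,1.9,0],"turn":0},{"hand":0,"dp":[0,1.9,0],"turn":0},{"hand":0,"dp":[0,1.9,0],"turn":0},{"hand":0,"dp":[0,1.9,0],"turn":0},{"hand":0,"dp":[0,1.9,0],"turn":0},{"hand":0,"dp":[0,0,0],"turn":0},{"hand":0,"dp":[0,0,0],"turn":0},{"hand":0,"dp":[0,0,0],"turn":0}], newtons=40)

```text
time_s: 14.6
tcp_pos: [0.5423, -0.1033, 0.1853]
tcp_rot: [[1.0, -0.02, 0.0], [-0.02, -1.0, 0.001], [0.0, -0.001, -1.0]]
force: [-0.7, 0.4, -0.2]
opening: -0.005
gripper_force: 0.0
```

```bash
python3 j.py|tail -1; python3 m2.py >/dev/null; python3 - <<'E'
from h import *
p=pts(env.capture("side"));z=p[...,2]
m=(abs(p[...,0]-.542)<.02)&(z>.12)&(z<.146)&(p[...,1]>.0)&(p[...,1]<.05)
print("trig side",m.sum(),np.round(p[m].mean(0),4),"was .540 .023")
E
```

```text
now {'pad/headtop dark hist': [0, 0, 0, 0, 0, 0, 0, 0, 0, 17, 80, 0, 30, 48, 6, 0, 0, 0, 0, 0, 0, 0, 0], 'knob': (np.int64(201), array([0.0026, 0.1681])), 'trig y': (np.int64(121), np.float64(0.0189)), 'head top fy': array([0.1006, 0.1871]), 'padface fy med/max': (np.int64(108), array([0.1014, 0.115 ]))}
trig side 72 [0.5401 0.0228 0.1317] was .540 .023
```

Trigger is back at rest. Now down onto the plate: 18.5 cm to 6.6 cm in all, slow at the end.

Request:
arm_command(targets=[{"hand":0,"dp":[0,0.1,2.3],"turn":0},{"hand":0,"dp":[0,0,2.3],"turn":0},{"hand":0,"dp":[0,0,2.3],"turn":0},{"hand":0,"dp":[0,0,2.3],"turn":0},{"hand":0,"dp":[0,0,1],"turn":0},{"hand":0,"dp":[0,0,0.5],"turn":0},{"hand":0,"dp":[0,0,0.5],"turn":0},{"hand":0,"dp":[0,0,0.4],"turn":0},{"hand":0,"dp":[0,0,0],"turn":0},{"hand":0,"dp":[0,0,0],"turn":0},{"hand":0,"dp":[0,0,0],"turn":0},{"hand":0,"dp":[0,0,0],"turn":0},{"hand":0,"dp":[0,0,0],"turn":0}])

```text
time_s: 16.0
tcp_pos: [0.5426, -0.1092, 0.0713]
tcp_rot: [[1.0, -0.024, 0.002], [-0.024, -1.0, -0.004], [0.002, 0.004, -1.0]]
force: [-3.8, -8.4, 9.5]
opening: -0.001
gripper_force: 5.6
```

```bash
python3 j.py|tail -1; python3 k.py|sed -n '/now/,$p'|head -6
```

```text
now {'pad/headtop dark hist': [0, 9, 33, 126, 0, 0, 0, 0, 0, 0, 0, 0, 0, 0, 0, 0, 0, 0, 0, 0, 0, 0, 0], 'knob': (np.int64(198), array([0.0028, 0.168 ])), 'trig y': (np.int64(121), np.float64(0.0188)), 'head top fy': array([0.1256, 0.187 ]), 'padface fy med/max': (np.int64(187), array([0.074 , 0.0751]))}
now
  z0.045 [2, 1, 15, 12, 0, 0, 0, 0, 1, 13, 11, 0, 0, 0, 0, 0, 0, 0, 0, 0, 0, 6]
  z0.048 [1, 2, 22, 18, 0, 0, 0, 0, 1, 18, 9, 0, 0, 0, 0, 0, 0, 0, 0, 0, 0, 3]
  z0.051 [1, 0, 21, 13, 0, 0, 0, 1, 18, 29, 12, 0, 0, 0, 0, 0, 0, 0, 0, 0, 0, 0]
  z0.054 [16, 24, 34, 10, 0, 0, 0, 0, 14, 22, 5, 0, 0, 0, 0, 0, 0, 0, 0, 0, 0, 0]
  z0.057 [13, 26, 25, 7, 0, 0, 0, 0, 0, 0, 0, 0, 0, 0, 0, 0, 0, 0, 0, 0, 0, 0]
```

The jaw ran back past its starting place to zero (pad face 0.074, nominal 0.076). I press slightly further for a moment, then lift away.

Request:
arm_command(targets=[{"hand":0,"dp":[0,0,0.3],"turn":0},{"hand":0,"dp":[0,0,0],"turn":0},{"hand":0,"dp":[0,0,0],"turn":0},{"hand":0,"dp":[0,0,0],"turn":0},{"hand":0,"dp":[0,0,-1],"turn":0},{"hand":0,"dp":[0,0,-1],"turn":0},{"hand":0,"dp":[0,0,-3],"turn":0},{"hand":0,"dp":[0,0,-3],"turn":0},{"hand":0,"dp":[0,0,-3],"turn":0},{"hand":0,"dp":[0,0,0],"turn":0},{"hand":0,"dp":[0,0,0],"turn":0}])

```text
time_s: 17.2
tcp_pos: [0.5429, -0.105, 0.1776]
tcp_rot: [[1.0, -0.021, 0.003], [-0.021, -1.0, -0.0], [0.003, 0.0, -1.0]]
force: [-0.3, -0.1, -0.3]
opening: 0.0
gripper_force: 0.0
```

```bash
python3 j.py|tail -1; python3 - <<'E'
from h import *
c=env.capture("scene");p=pts(c);z=p[...,2]
q=p[(abs(p[...,0]-.542)<.025)&(z>.055)&(z<.085)&(p[...,1]>-.13)&(p[...,1]<-.085)]
print("plate",q.mean(0),env.state()["force"])
cv2.imwrite("pics/s4.png",cv2.resize(c["pixels"][160:340,170:350],None,fx=3.3,fy=3.3))
E
```

```text
now {'pad/headtop dark hist': [0, 12, 33, 121, 0, 0, 0, 0, 0, 0, 0, 0, 0, 0, 0, 0, 0, 0, 0, 0, 0, 0, 0], 'knob': (np.int64(200), array([0.0027, 0.1679])), 'trig y': (np.int64(125), np.float64(0.0192)), 'head top fy': array([0.1257, 0.1872]), 'padface fy med/max': (np.int64(178), array([0.0738, 0.075 ]))}
plate [ 0.54367916 -0.10183572  0.07548981] [-0.62513816  0.14278757  0.12131543]
```

View pics/s4.png

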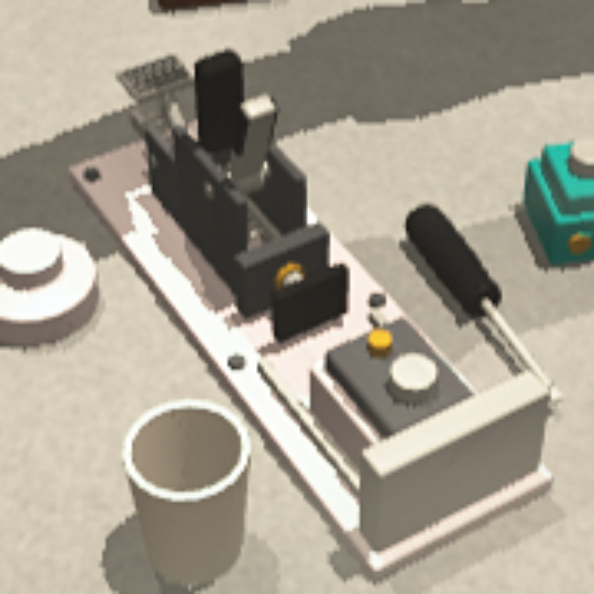

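Jaw and pad (310,300) are fully back, the head (400,380) is flush at the stop, trigger (255,140) and plate (155,78) are at rest, and puck, jar and driver are where they were. Handing in.

```bash
python3 -c "
from plant import env
print(env.finish_job())"
```

```text
the job is handed in; nothing more can be done
None
```

I handed the job in at about 17 s. By the last camera measurements the head is flush at the end stop, the pad had been pressed in about 13 mm and held by the ratchet alone, the jaw is fully back, trigger and release plate are at rest, and nothing lying around has moved. The hand-in returned no verdict.

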